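Lever open the filter caddy with a spreader

TASK

The lid of the aluminium filter caddy has no handle: pick up the flat steel spreader, slip its blade under the lip of the lid and lever the lid up and over until it stands open by itself, leaning back past upright. Then lay the spreader flat on the coral trivet, across its middle, without dropping it. Touch the caddy and its lid only with the spreader, never with the gripper, and leave everything else where it stands.

Things in the scene. Friction and masses are not known exactly. Their poses are not given: they have to be found in the camera images.
- caddy: Fixed open aluminium box, 120 (x) x 150 (y) x 90 (z) mm, walls 4 mm, papers inside up to 43 mm. Origin: centre of its underside. +x points from the front wall (facing the robot within 0.35 rad) to the hinged back wall. A notch in the front wall's top edge, right under the lid's lip, is 70 mm wide (y -35 to 35) and 12 mm high (z 78 to 90), open to the inside.
- lid (a joint): Hinge angle of the caddy's lid, a free-swinging plate 120 x 150 x 4 mm, 110 to 210 g, about 1 N to lift, underside at z = 90 mm. 0 closed, grows as the front edge rises (rad). Let go below about 1.57 (upright) it falls shut; past that it falls back to its stop at 1.85 and stays. No handle, but a lip 50 mm wide, 4 mm thick stands out 14 mm from the middle of its front edge.
- lid_hinge (a point): Middle of the lid's hinge axis, at (60, 0, 90) mm in the caddy's frame; the axis runs along the caddy's y and lies in the plane of the lid's underside. Axes as the caddy.
- lid_lip (a point): Middle of the lip's outer edge, on the underside of the lid, 134 mm from the hinge axis; moves with the lid.
- spreader: Flat steel spreader, 160 mm long, about 80 g, lying on the counter: bar handle 80 long, 16 wide, 20 mm high, and a blade 80 long, 24 wide, 3 mm thick level with the handle's underside. Origin: on the underside where handle and blade meet; x points along the blade to its tip (x = 80 mm), handle from x = -80 to 0, z up.
- spreader_grip (a point): Where to grip the spreader's handle, (-35, 0, 10) mm in its frame, near its centre of mass; grip across its 16 mm width.
- spreader_tip (a point): Middle of the blade's tip edge, (80, 0, 1.5) mm in the spreader's frame, halfway through its thickness.
- trivet: Round hard silicone trivet in coral, fixed, 170 mm across, flat top 8 mm above the counter. Origin: centre of its underside. It and the spreader lie one to the left and one to the right of the space before the caddy, either way round.
- kettle: Bystander: brushed steel kettle, 164 mm across, 176 mm high, black side handle. Origin: centre of its underside.
- carafe: Bystander: frosted glass carafe with a cork stopper, 110 mm across, 215 mm high. Origin: centre of its underside.
- basket: Bystander: white plastic filter basket, 100 mm across, 60 mm high, with a short grip. Origin: centre of its underside.
- mug: Bystander: white mug, 80 mm across, 85 mm high. Origin: centre of its underside.
- teaspoon_a: Bystander: steel teaspoon, 135 mm long, lying on the counter in front of the caddy. Unlike the spreader it has a round handle and a bowl.
- teaspoon_b: Bystander: a second teaspoon like the first.
There are look-alikes about, which are no part of the job. Several things look just like the trivet: the one meant starts nearest to the robot's base. What is shaped like the spreader but green is not meant.

How it is judged:
By the outcome, as a careful person would: the job done as asked, in the order asked, and still so for the second after the job is handed in, with the robot touching nothing.
It also fails if it takes over 58 s, if anything falls off the work surface, if the arm or the gripper's body presses on something with over 40 N, if the wrist force passes 120 N, or if a joint passes its speed limit or range.

ROBOT

A 7-joint arm with a two-finger parallel gripper is mounted at the origin on the work surface. World frame = base frame: x ahead of the robot, y to its left, z up, the work surface at z = 0. Lengths are in m, angles in rad, forces in N, time in s.
With the tool pointing down it reaches from about 0.375 to 0.925 m from the base axis. Payload 3.1 kg.
Tool frame: the origin (TCP) lies between the finger pads; the fingertips stand 19 mm ahead of it and the grasp point (between the pads) is the TCP; z points along the fingers, y is the line along which they close (so a half turn about z gives the same grasp; the last joint's range is limited). The gripper opens to 85 mm and grips with 20 to 120 N. Pads are 22 mm wide; open, the fingers measure 114 mm over their backs; the gripper's body (76 mm by 85 mm) begins 54 mm behind the grasp point. The pads swing forward as they close: fully open they stand 13 mm farther back than shut.
Start: joints at [1.249, 0.383, 0.044, 1.598, -0.018, 1.161, -0.05], TCP at [0.144, -0.634, 0.25] pointing down, gripper open.
Joint ranges: [-2.61, 2.61], [-0.41, 2.15], [-1.48, 1.57], [0, 2.5], [-1.57, 4.71], [0.05, 1.97], [-2.85, 2.85]. Speed limits (rad/s): [2.79, 2.79, 3.14, 3.14, 3.14, 3.14, 3.14].

INTERFACE

Orientations are given as a unit quaternion [x, y, z, w].
In Python, from bench import move_ptp, movel, move_j, move_gripper, pause, inverse_kinematics, read_camera, camera_params, MotionError, sign_off, look_for, tip_of, read_time_s, read_qpos, read_joint_vel, read_effort, read_eef_pos, read_tcp_rot, read_ft_force, read_ft_torque, read_finger_gap, read_grasp_force gives the robot as it stands. Calls block until the motion is done:
- move_ptp(position, orientation): joint-space move of the TCP to a pose.
- movel(position, orientation=None, speed=0.15): straight line of the TCP; orientation=None keeps the orientation; speed is the mean speed in m/s.
- move_j(angles): joint-space move.
- move_gripper(opening, effort=None): finger opening in m; effort is the grip in N (None keeps the last); returns when the fingers have stopped.
- pause(seconds).
- inverse_kinematics(position, orientation): joint angles nearest the present ones, or None.
- read_camera(name): name is "side" or "top"; returns the picture (400x640x3 uint8, red, green, blue); there is no depth.
- camera_params(name): a dict with "K" (3x3 intrinsics, pixels), "camera_from_world" (4x4, takes a point from world to camera coordinates). Camera axes: x right, y down, z forward; pixel columns grow to the right and rows downward; lengths in m; the calibration is good to about 2 mm. A picture is of the moment at which its call begins. camera_params takes no time and is no camera call.
A pose or a line that the arm cannot do raises MotionError and nothing moves.
- sign_off(): hands the job in; it is judged then, once.
Trained networks look in the newest picture that a camera, given by its name, has taken for a name from the list of things; names that differ only in an ending like _2 or _b are one class to them, and where a whole thing is asked for, a point or a joint stands for the part that bears it (a point fixed in the world has none). Each returns a list of dicts, best first, with "confidence" (0 to 1); they miss things now and then, are a little off and sometimes report something else, mostly with a low value. They report only what shows in the picture. A call takes as long as a camera call. They do not tell look-alikes from the thing itself.
- look_for(camera, name): "at" ([column, row] in pixels, amid what is visible of it).
- tip_of(camera, name): "at" ([column, row] in pixels: a listed point, or the origin of a listed thing).
Readings, each from a call of its own:
- read_time_s(): time.
- read_qpos(): joint angles.
- read_joint_vel(): joint speeds.
- read_effort(): joint torques, N m.
- read_eef_pos(): TCP position.
- read_tcp_rot(): TCP orientation.
- read_ft_force(): force on the tool from outside, world axes, zero at the start.
- read_ft_torque(): the same for the moment, N m.
- read_finger_gap(): finger opening in m.
- read_grasp_force(): force on a finger pad.
Only numpy, scipy, OpenCV 4.12 (cv2) and the standard library are available. Lean on these libraries where they do the work, as an engineer would, in place of code of your own. Each camera call takes 0.05 s, during which the arm holds its last target. There are 200 camera calls.

## Working session

There is one attempt and no reset: what is moved stays moved. The work goes in short steps, each a Python script; the robot and the scene stay as the last script left them, time stands still between calls to the robot, and variables do not carry over. Pictures are saved under pics/ and viewed, at most 10 in all, crops included, and the job is handed in when it is done.

```bash
ls; mkdir -p pics
python3 - <<'E'
from bench import *
import cv2,numpy as np
for c in ("side","top"):
    im=read_camera(c); cv2.imwrite(f"pics/{c}0.png",cv2.cvtColor(im,cv2.COLOR_RGB2BGR))
    p=camera_params(c);T=np.array(p["camera_from_world"]);print(c,np.round(p["K"],1).tolist(),np.round(-T[:3,:3].T@T[:3,3],3))
    for n in ("spreader","spreader_grip","spreader_tip","trivet","caddy","lid_hinge","lid_lip"):
        print(n,[(np.round(d["at"],1).tolist(),round(d["confidence"],2)) for d in tip_of(c,n)][:5])
print(read_time_s(),read_tcp_rot())
E
```

```text
pics
side [[442.5, 0.0, 320.6], [0.0, 442.5, 201.5], [0.0, 0.0, 1.0]] [-0.187 -1.273  1.235]
spreader [([332.7, 197.4], 0.62), ([221.1, 197.5], 0.47)]
spreader_grip [([218.5, 189.8], 0.46)]
spreader_tip [([228.1, 202.1], 0.58)]
trivet [([319.9, 259.1], 0.81), ([416.7, 271.5], 0.6), ([386.5, 204.7], 0.59)]
caddy []
lid_hinge [([344.3, 175.2], 0.62)]
lid_lip [([321.9, 187.6], 0.74)]
top [[376.2, 0.0, 318.5], [0.0, 376.2, 193.6], [0.0, 0.0, 1.0]] [0.253 0.007 1.397]
spreader [([232.0, 286.9], 0.79), ([233.4, 241.0], 0.72), ([284.5, 151.6], 0.35)]
spreader_grip [([226.5, 250.2], 0.74), ([218.4, 291.9], 0.57), ([232.2, 237.4], 0.21)]
spreader_tip [([245.6, 222.9], 0.63), ([253.2, 287.3], 0.61)]
trivet [([386.8, 219.5], 0.69), ([431.5, 146.6], 0.68), ([331.3, 126.4], 0.66)]
caddy [([293.5, 171.1], 0.96)]
lid_hinge [([282.9, 149.8], 0.96)]
lid_lip [([302.3, 181.6], 0.96)]
0.8 [9.93746689e-01 1.11658036e-01 2.27600655e-05 9.56674777e-06]
```

View pics/side0.png

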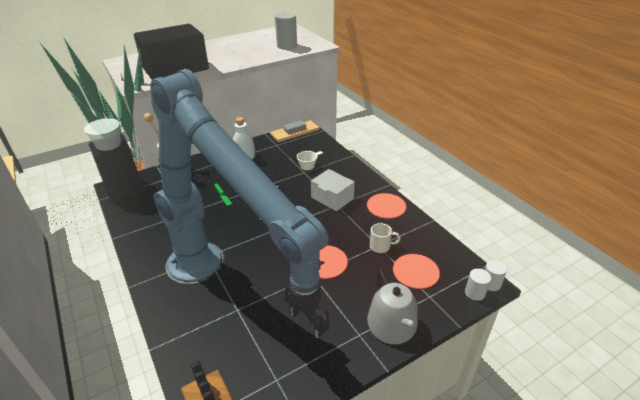

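View pics/top0.png

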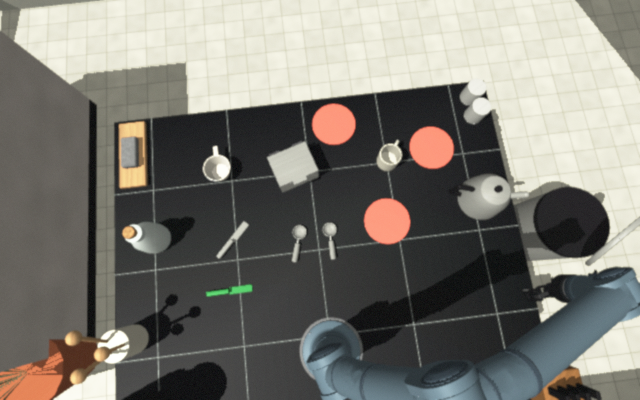

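The side view shows the arm hiding the steel spreader; the green look-alike is at (223,194). In the top view the steel spreader runs from (218,258) to (247,222), the caddy is at (293,167) with its lip near (302,182), the nearest trivet is at (387,220), and the teaspoons are at (299,243) and (331,240).

```bash
cat > h.py <<'E'
from bench import *
import cv2,numpy as np
from scipy.spatial.transform import Rotation as R
P={}
for c in ("side","top"):
    p=camera_params(c);P[c]=(np.array(p["K"]),np.array(p["camera_from_world"]))
def ray(c,uv):
    K,T=P[c];d=T[:3,:3].T@np.linalg.solve(K,[uv[0],uv[1],1.]);return -T[:3,:3].T@T[:3,3],d
def onz(c,uv,z):
    o,d=ray(c,uv);return o+d*(z-o[2])/d[2]
def tri(a,b):  # a side px, b top px
    (o1,d1),(o2,d2)=ray("side",a),ray("top",b)
    s=np.linalg.lstsq(np.c_[d1,-d2],o2-o1,rcond=None)[0]
    p,q=o1+s[0]*d1,o2+s[1]*d2;return (p+q)/2,np.linalg.norm(p-q)
def pix(c,X):
    K,T=P[c];x=(T[:3,:3]@np.atleast_2d(X).T).T+T[:3,3];x=x@K.T;return x[:,:2]/x[:,2:]
def crop(c,im,x0,y0,x1,y1,f,name):
    cv2.imwrite(name,cv2.cvtColor(cv2.resize(im[y0:y1,x0:x1],None,fx=f,fy=f,interpolation=cv2.INTER_CUBIC),cv2.COLOR_RGB2BGR))
def down(xdir,tool_x=None):
    "tool pointing down, tool x along the horizontal angle xdir"
    return R.from_matrix(np.c_[[np.cos(xdir),np.sin(xdir),0],[np.sin(xdir),-np.cos(xdir),0],[0,0,-1]]).as_quat()
E
python3 - <<'E'
from h import *
for n,uv,z in (("spA",(218,258),0.0),("spB",(247,222),0.),("lip",(302.3,181.6),.09),("hinge",(282.9,149.8),.09),("caddy",(293.5,171.1),0),("trivet",(386.8,219.5),0.),("triv2",(331,126),0),("triv3",(431,147),0),("carafe",(152,250),0),("basket",(216,175),0.0),("sp1",(299,243),0),("sp2",(331,240),0),("mug",(388,160),0)):
    print(n,np.round(onz("top",uv,z),3))
print(tri((321.9,187.6),(302.3,181.6)),tri((344.3,175.2),(282.9,149.8)))
im=cv2.imread("pics/top0.png")[:,:,::-1]; 
a=cv2.resize(im[210:270,205:265],None,fx=9,fy=9,interpolation=2)
b=cv2.resize(im[130:200,255:335],None,fx=5,fy=5,interpolation=2)
o=np.zeros((540,800,3),np.uint8);o[:540,:540]=a
b=cv2.resize(im[135:195,262:322],(260,260),interpolation=2);o[:260,540:]=b
cv2.imwrite("pics/z1.png",o[:,:,::-1])
q=np.array(read_qpos())
print(q)
E
```

```text
spA [0.364 0.37  0.   ]
spB [0.483 0.254 0.   ]
lip [0.589 0.029 0.09 ]
hinge [0.717 0.086 0.09 ]
caddy [0.658 0.06  0.   ]
trivet [ 0.428 -0.267  0.   ]
triv2 [ 0.824 -0.107  0.   ]
triv3 [ 0.689 -0.484  0.   ]
carafe [0.422 0.61  0.   ]
basket [0.679 0.357 0.   ]
sp1 [0.382 0.069 0.   ]
sp2 [ 0.378 -0.049  0.   ]
mug [ 0.658 -0.309  0.   ]
(array([0.58894789, 0.02805633, 0.10332051]), np.float64(0.005992588827108265)) (array([0.73184247, 0.0831278 , 0.07873139]), np.float64(0.02160224042121678))
[ 1.24922113  0.38284195  0.04392773  1.59788847 -0.01792973  1.16122875
 -0.04990111]
```

View pics/z1.png

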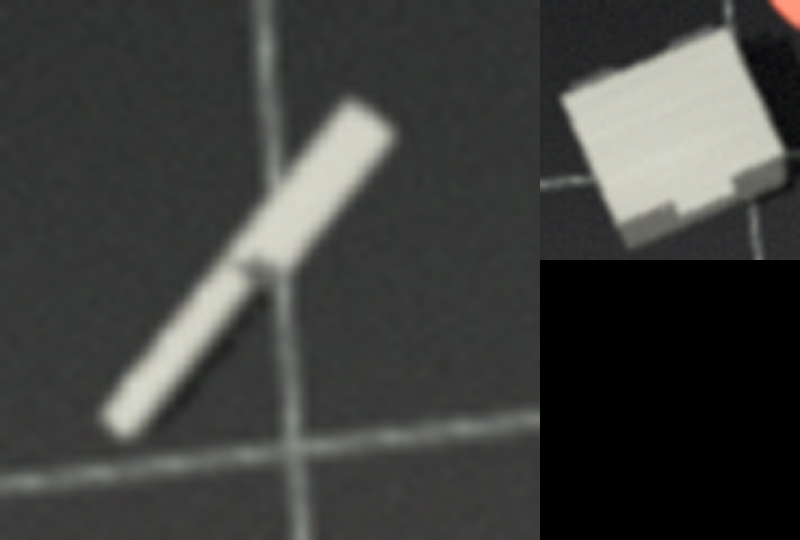

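The zoom shows the handle at lower left, ending near (218.6,256.7) in the full image, and the blade at upper right, tip near (246.3,222.8). The lip juts out of the caddy's front, toward the robot. I'll hover above the spreader, which unblocks the side camera, and measure from there.

Run:
```python
from h import *
tip=onz("top",(246.3,222.8),.0015); end=onz("top",(218.6,256.7),.02)
d=tip-end; a=np.arctan2(d[1],d[0]); print(tip,end,np.linalg.norm(d),a)
u=np.array([np.cos(a),np.sin(a)]); g=(tip+end)[:2]/2-.035*u
cpsi=.41; best=None
for s in (0,np.pi):
    for p,y in ((np.r_[g,.3],a),((.512,-.006,.1),cpsi),((.512,-.006,.2),cpsi),((.41,-.3,.1),-np.pi/2),((.41,-.24,.1),np.pi/2),((.42,-.3,.1),0)):
        q=inverse_kinematics(p,down(y+s)); print(s>0,None if q is None else np.round(q,2))
q=inverse_kinematics(np.r_[g,.3],down(a))
s=0 if q is not None and abs(q[6])<2 else np.pi
move_ptp(np.r_[g,.3],down(a+s)); print(s,np.round(read_qpos(),2),read_time_s())
im=read_camera("side"); cv2.imwrite("pics/s1f.png",im[:,:,::-1]); read_camera("top")
for c in ("side","top"):
  for n in ("spreader","spreader_grip","spreader_tip","trivet","lid_hinge","lid_lip"):
    print(c,n,[(np.round(x["at"],1).tolist(),round(x["confidence"],2)) for x in tip_of(c,n)][:4])
crop("side",im,190,140,350,240,5,"pics/s1.png")
```

```text
[0.48023407 0.25637297 0.0015    ] [0.36633622 0.36258086 0.02      ] 0.15682820232084546 -0.7504748228617413
False [-1.99  0.28  1.43  1.89 -0.3   1.22 -2.79]
False [ 0.51  0.41 -0.67  2.02  0.34  0.83 -1.51]
False [ 0.57  0.25 -0.71  1.95  0.19  1.01 -1.39]
False [ 0.5   0.32  0.05  2.06 -0.02  0.77 -2.57]
False [ 0.84  0.3  -0.44  2.11  0.18  0.77  0.29]
False [ 0.69  0.34 -0.17  2.03  0.08  0.78 -1.1 ]
True [ 0.16  0.22 -1.04  1.81  0.2   1.22 -0.12]
True [ 0.93  0.71 -1.24  2.    0.8   1.04  1.29]
True [ 0.97  0.45 -1.23  1.93  0.48  1.1   1.52]
True [ 0.91  0.35 -0.41  2.04  0.19  0.79  0.39]
True [ 0.47  0.26 -0.03  2.13  0.01  0.75 -2.71]
True [ 1.04  0.39 -0.57  2.01  0.29  0.82  1.88]
3.141592653589793 [ 0.16  0.22 -1.04  1.81  0.2   1.22 -0.12] 4.2833
side spreader [([325.0, 188.0], 0.67), ([258.4, 188.3], 0.62), ([221.6, 194.3], 0.43)]
side spreader_grip [([253.2, 183.1], 0.6), ([218.6, 190.1], 0.47)]
side spreader_tip [([278.8, 184.7], 0.64), ([228.3, 202.0], 0.4)]
side trivet [([321.4, 259.0], 0.93), ([384.7, 207.1], 0.87), ([415.1, 270.2], 0.65)]
side lid_hinge [([343.8, 176.9], 0.83)]
side lid_lip [([319.6, 190.8], 0.72), ([391.1, 325.6], 0.26)]
top spreader [([231.7, 291.6], 0.65), ([234.0, 235.9], 0.61), ([244.4, 224.5], 0.24)]
top spreader_grip [([228.3, 248.9], 0.57), ([220.5, 295.3], 0.54)]
top spreader_tip [([247.2, 224.1], 0.58)]
top trivet [([333.2, 124.7], 0.84), ([384.3, 221.8], 0.79), ([430.5, 147.0], 0.67)]
top lid_hinge [([287.6, 149.8], 0.62)]
top lid_lip [([302.1, 181.1], 0.8)]
```

View pics/s1.png

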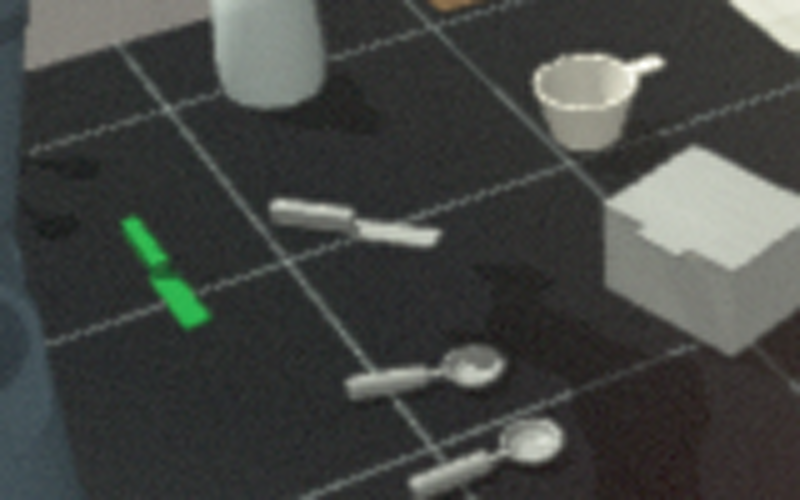

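The side crop shows the spreader with its handle end near (244.4,181.6) and blade tip near (278,187.4). The caddy's near front corner is at (336.6,193.6), its left front corner at (311,181) and its lip near (320,189). Next I fit both poses from these corners in the two views.

Run:
```python
from h import *
from scipy.optimize import least_squares
def fit(obs,x0):
    def w(p,m): c,s=np.cos(p[3]),np.sin(p[3]);return np.array([p[0]+c*m[0]-s*m[1],p[1]+s*m[0]+c*m[1],p[2]+m[2]])
    f=lambda p:np.concatenate([pix(c,w(p,np.array(m)/1e3))[0]-uv for c,m,uv in obs])
    r=least_squares(f,x0,loss="soft_l1",x_scale=[.1,.1,.1,1]);print(np.round(r.x,4),np.round(f(r.x).reshape(-1,2),1).tolist());return r.x
fit([("side",(-60,75,94),(311,181)),("side",(60,75,94),(329,169.4)),("side",(-60,-75,94),(336.6,193.6)),("side",(-60,-75,0),(336.6,211)),("side",(-60,75,0),(311,198)),
 ("top",(60,75,94),(267.3,157.4)),("top",(60,-75,94),(306.5,141.2)),("top",(-60,-75,94),(318.5,170.8)),("top",(-60,75,94),(281.6,186.2)),("top",(-60,75,0),(283.2,192.2)),("top",(-60,-75,0),(318.1,176.5)),
 ("top",(-74,25,94),(294.3,184.4)),("top",(-74,-25,94),(307,179.3))],[.658,.06,0,.41])
fit([("side",(-80,0,12),(244.4,181.6)),("side",(80,0,1.5),(278,187.4)),("side",(0,0,8),(261,184.4)),("top",(80,0,3),(246.3,222.8)),("top",(-80,0,20),(218.6,256.7)),("top",(0,0,14),(234.1,239.8)),("side",(-35,0,10),(253.2,183.1)),("top",(-35,0,10),(227,249.9))],[.42,.31,0,-.75])
def coral(f,near):
    im=cv2.imread(f).astype(int);m=((im[:,:,2]>150)&(im[:,:,2]-im[:,:,1]>60)&(im[:,:,2]-im[:,:,0]>50)).astype(np.uint8)
    n,l,st,c=cv2.connectedComponentsWithStats(m);i=1+np.argmin([np.hypot(*(k-near)) for k in c[1:]]);print(f,c[i],st[i]);return c[i]
a=coral("pics/s1f.png",(321,259));b=coral("pics/top0.png",(387,220));print(tri(a,b),onz("top",b,.008),onz("side",a,.008))
```

```text
[ 0.6606  0.0545 -0.0013  0.2917] [[-0.7, -0.1], [-0.7, -0.1], [-0.4, 1.1], [-0.7, 0.8], [-0.2, -0.3], [0.4, -0.6], [-0.9, -0.2], [0.3, -0.9], [-1.3, 0.0], [-0.4, -0.2], [0.8, 0.1], [0.4, -0.2], [0.6, -0.5]]
[ 0.4232  0.3067  0.0032 -0.751 ] [[-0.6, 0.2], [-1.2, 0.1], [-0.8, 0.0], [0.9, -0.7], [0.2, 0.4], [-1.1, -0.5], [-0.2, 0.1], [0.3, -2.8]]
pics/s1f.png [320. 257.] [320 257   1   1   1]
pics/top0.png [386.62336892 220.7544484 ] [ 364  198   47   46 1686]
(array([ 0.41572218, -0.25787216,  0.02796329]), np.float64(0.010045170577351447)) [ 0.42292604 -0.26361242  0.008     ] [ 0.4205118  -0.24014724  0.008     ]
```

Run:
```python
from h import *
im=cv2.imread("pics/s1f.png").astype(int);m=((im[:,:,2]>150)&(im[:,:,2]-im[:,:,1]>60)&(im[:,:,2]-im[:,:,0]>50)).astype(np.uint8)
n,l,st,c=cv2.connectedComponentsWithStats(m);k=[i for i in range(1,n) if st[i][4]>200 and abs(c[i][0]-321)<15];print([(c[i],st[i],onz("side",c[i],.008),tri(c[i],(386.62,220.75))) for i in k])
a=-.751;g=np.array([.4232,.3067])-.035*np.array([np.cos(a),np.sin(a)])
o=down(a+np.pi)
move_gripper(.05,60)
move_ptp(np.r_[g,.12],o); movel(np.r_[g,.0225],o,.08)
print(read_eef_pos(),read_ft_force())
move_gripper(.0,80); print(read_finger_gap(),read_grasp_force(),read_ft_force(),read_time_s())
movel(np.r_[g,.16],o,.12)
print(read_finger_gap(),read_grasp_force(),read_ft_force(),read_ft_torque(),read_time_s())
t,s=read_camera("top"),read_camera("side")
crop("top",t,195,190,275,270,5,"pics/a.png");crop("side",s,210,120,310,220,4,"pics/b.png")
A,B=cv2.imread("pics/a.png"),cv2.imread("pics/b.png");cv2.imwrite("pics/g.png",np.hstack([A,B]))
```

```text
[]
[0.39803195 0.33102109 0.02304873] [-0.35811198 -0.48364093  0.28168902]
0.013880719805491439 80.47834038734436 [-0.04607368 -0.0405304   4.48296496] 7.95
0.013798807886152016 79.81608510017395 [ 0.47635827  0.49352043 -0.85444645] [ 0.01501053 -0.02316636  0.03989272] 9.2417
```

View pics/g.png

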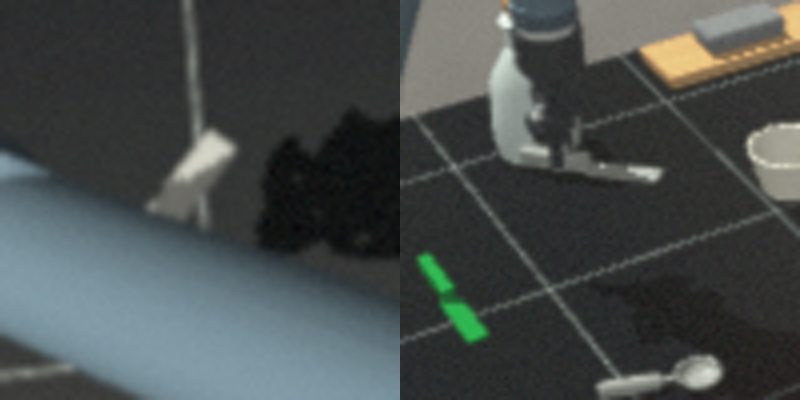

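```bash
cat >> h.py <<'E'
PSI=.292;C=np.array([.6606,.0545]);U=np.array([np.cos(PSI),np.sin(PSI)]);Z0=.023
OC=down(PSI+np.pi)
def tcp(xt,zu,pitch=0): # tip at caddy x (m), blade underside height at z
    return np.r_[C+U*(xt-.115),zu+Z0]
E
python3 - <<'E'
from h import *
print(tri((275.5,163.3),(239.9,217.6)), read_eef_pos()+.115*np.array([np.cos(-.751),np.sin(-.751),0])-[0,0,.0215])
p=np.array(read_eef_pos());p[2]=.22
movel(p,None,.15)
q=tcp(-.104,.22-Z0); move_ptp(q,OC); print(np.round(read_qpos(),2))
movel(tcp(-.104,.0825),OC,.12); print(read_eef_pos(),tcp(-.104,.0825),read_time_s())
for z in (.0825,.2):
  for x in (-.045,0,.06): k=inverse_kinematics(tcp(x,z),OC); print(x,z,None if k is None else np.round(k,2))
t,s=read_camera("top"),read_camera("side")
crop("top",t,250,130,350,230,4,"pics/a.png");crop("side",s,260,140,360,240,4,"pics/b.png")
A,B=cv2.imread("pics/a.png"),cv2.imread("pics/b.png");cv2.imwrite("pics/p.png",np.hstack([A,B]))
E
```

```text
(array([0.48136842, 0.2506032 , 0.13970968]), np.float64(0.007067549520876457)) [0.48113219 0.2516121  0.13757477]
[ 0.98  0.14 -1.1   2.05  0.15  1.03  1.67]
[ 0.45164107 -0.0083816   0.10613955] [ 0.45087026 -0.00854312  0.1055    ] 12.6333
-0.045 0.0825 [ 0.69  0.47 -0.92  2.02  0.48  0.88  1.37]
0 0.0825 [ 0.62  0.55 -0.89  1.92  0.53  0.93  1.34]
0.06 0.0825 [ 0.53  0.64 -0.86  1.77  0.57  1.    1.31]
-0.045 0.2 [ 0.84  0.3  -1.05  1.93  0.29  1.08  1.52]
0 0.2 [ 0.72  0.39 -1.    1.83  0.37  1.12  1.46]
0.06 0.2 [ 0.6   0.5  -0.95  1.69  0.44  1.18  1.4 ]
```

View pics/p.png

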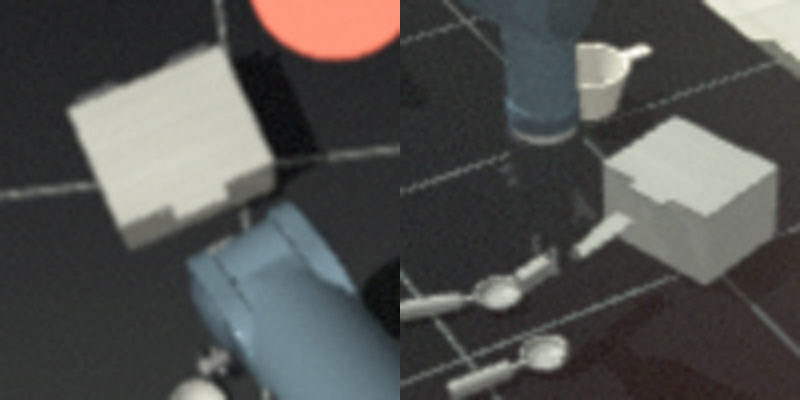

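The side half shows the blade tip at about (318,195.5) in front of the lip, whose outer edge is near (325,189.5). The top half shows the tip at about (307,190). I'll compare this with the prediction before inserting.

Run:
```python
from h import *
V=np.array([-U[1],U[0]])
w=lambda x,y,z:np.r_[C+U*x+V*y,z]
tipw=np.array(read_eef_pos())+np.r_[U*.115,-.0215]
for n,p in (("tip",tipw),("tipL",tipw+np.r_[V*.012,0]),("tipR",tipw-np.r_[V*.012,0]),("lipL",w(-.074,.025,.094)),("lipR",w(-.074,-.025,.094)),("notchR",w(-.06,-.035,.078))):
    print(n,p,pix("side",p),pix("top",p))
print(read_ft_force())
```

```text
tip [0.56186554 0.02453055 0.08483081] [[316.25733663 193.69978449]] [[304.56007804 189.21850497]]
tipL [0.55841113 0.03602259 0.08483081] [[314.19512277 192.56721946]] [[301.47919501 190.53596409]]
tipR [0.56531996 0.01303851 0.08483081] [[318.33347444 194.83999653]] [[307.6364033  187.90299486]]
lipL [0.58253571 0.05713951 0.094     ] [[316.4961485  186.57521046]] [[294.71403957 184.12650467]]
lipR [0.59692912 0.00925601 0.094     ] [[325.1300522  191.21511178]] [[307.58265642 178.65229238]]
notchR [0.61321518 0.00370946 0.078     ] [[329.0499033  193.64375627]] [[308.72305949 175.27582897]]
[ 0.18551514  0.37470356 -0.42731742]
```

Run:
```python
from h import *
f0=np.array(read_ft_force())
for x in (-.08,-.06,-.045):
    movel(tcp(x,.083),OC,.05); f=np.array(read_ft_force())-f0; print(x,np.round(f,2),read_time_s())
    if np.linalg.norm(f)>5: print("stop");raise SystemExit
r=.105
for th in (.06,.2,.4,.6):
    movel(tcp(.06-r*np.cos(th),.09-.003+r*np.sin(th)),OC,.06); f=np.array(read_ft_force())-f0; print(th,np.round(f,2),np.round(read_eef_pos(),3),read_time_s())
    if np.linalg.norm(f)>12: print("stop");break
t,s=read_camera("top"),read_camera("side")
crop("top",t,250,130,350,230,4,"pics/a.png");crop("side",s,260,120,360,220,4,"pics/b.png")
A,B=cv2.imread("pics/a.png"),cv2.imread("pics/b.png");cv2.imwrite("pics/l.png",np.hstack([A,B]))
```

```text
-0.08 [ 0.19 -0.37 -0.78] 13.3667
-0.06 [-0.06 -0.28  0.03] 13.9167
-0.045 [ 0.06 -1.09 -1.57] 14.3667
0.06 [-0.52 -0.19 -1.95] [0.508 0.009 0.117] 14.6917
0.2 [-0.2  -0.4  -0.37] [0.51  0.009 0.132] 15.0833
0.4 [-0.76 -0.41 -0.96] [0.516 0.011 0.151] 15.5833
0.6 [-0.92 -0.72 -0.77] [0.526 0.014 0.17 ] 16.0833
```

View pics/l.png

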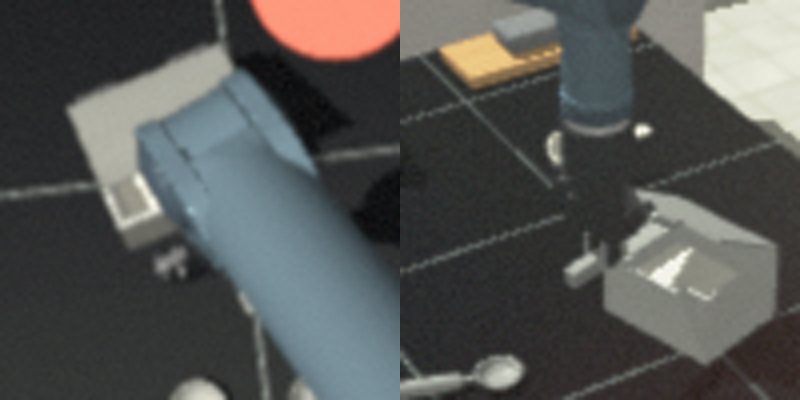

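The side half shows the lid propped up by the blade with the papers visible inside, and the forces are small. I'll continue along the arc.

Run:
```python
from h import *
r=.105
for th in (.8,1.0,1.2,1.4,1.6,1.74):
    movel(tcp(.06-r*np.cos(th),.087+r*np.sin(th)),OC,.06); print(th,np.round(read_ft_force(),2),read_time_s())
pause(.3)
movel(tcp(-.06,.2),OC,.12); movel(tcp(-.1,.23),OC,.12); print(read_finger_gap(),read_time_s())
t,s=read_camera("top"),read_camera("side")
crop("top",t,250,130,350,230,4,"pics/a.png");crop("side",s,250,110,350,210,4,"pics/b.png")
A,B=cv2.imread("pics/a.png"),cv2.imread("pics/b.png");cv2.imwrite("pics/o.png",np.hstack([A,B]))
m=((s[:,:,0].astype(int)-s[:,:,1]>50)&(s[:,:,0]>120)).astype(np.uint8)
n,l,st,c=cv2.connectedComponentsWithStats(m)
for i in range(1,n):
    if st[i][4]>300: print(c[i],st[i],onz("side",c[i],.008),tri(c[i],(386.62,220.75)))
for y in (PSI,0,-.5,-1,-np.pi/2,-2.): 
    u=np.array([np.cos(y),np.sin(y)]);k=inverse_kinematics(np.r_[np.array([.423,-.263])-.035*u,.12],down(y+np.pi));print(y,None if k is None else np.round(k,2))
```

```text
0.8 [-0.93 -1.38 -0.75] 16.6833
1.0 [ 0.37 -0.6  -0.71] 17.1833
1.2 [-0.48  0.14 -0.76] 17.6833
1.4 [ 0.14 -1.09 -1.5 ] 18.1833
1.6 [-0.78  0.38 -1.8 ] 18.6833
1.74 [ 0.41  0.24 -0.75] 19.075
0.01357452599906938 21.2417
[386.20973783 205.32084894] [367 193  40  26 801] [ 0.83065974 -0.12254499  0.008     ] (array([ 0.50857659, -0.29314604,  0.23640155]), np.float64(0.26554941150646727))
[324.71322314 261.40991736] [ 303  245   45   34 1210] [ 0.42380109 -0.26946444  0.008     ] (array([ 0.42487526, -0.26510396,  0.0030022 ]), np.float64(0.002794148275831485))
[415.89961686 270.79463602] [ 393  253   47   36 1305] [ 0.68709472 -0.48719524  0.008     ] (array([ 0.56912647, -0.37699702, -0.05056586]), np.float64(0.33722017645640967))
0.292 [ 1.3   0.35 -0.87  2.08  0.36  0.86  2.09]
0 [ 1.28  0.33 -0.85  2.1   0.34  0.85  1.8 ]
-0.5 [ 1.21  0.31 -0.81  2.11  0.3   0.84  1.29]
-1 [ 1.13  0.3  -0.76  2.11  0.28  0.83  0.77]
-1.5707963267948966 [ 1.03  0.32 -0.69  2.08  0.27  0.84  0.18]
-2.0 [ 0.95  0.33 -0.61  2.05  0.25  0.84 -0.24]
```

View pics/o.png

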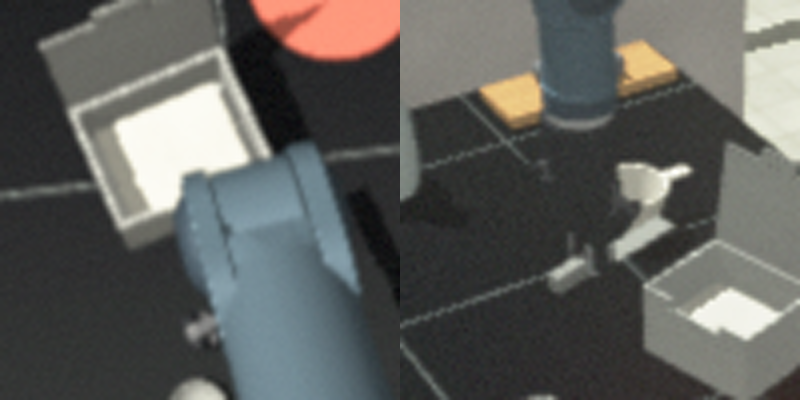

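The lid stands open, leaning back behind the box, and the spreader is still held. Two views agree on the trivet at (0.424,-0.265). Next I place the spreader there.

Run:
```python
from h import *
y=-1.0;u=np.array([np.cos(y),np.sin(y)]);g=np.array([.424,-.265])-.035*u;o=down(y+np.pi)
p=np.array(read_eef_pos());p[2]=.25;p[:2]-=.02*U
movel(p,None,.15)
move_ptp(np.r_[g,.22],o);movel(np.r_[g,.06],o,.12);movel(np.r_[g,.008+Z0+.004],o,.05);pause(.3)
f0=np.array(read_ft_force())
for k in range(14):
    z=.008+Z0+.004-.0007*(k+1);movel(np.r_[g,z],o,.02);pause(.1);f=np.array(read_ft_force())-f0
    if f[2]>5: break
print(z,read_eef_pos(),np.round(f,2),read_time_s())
g2=.018
for w in (.018,.022,.04): move_gripper(w)
print(read_finger_gap(),read_grasp_force())
pause(.2);movel(np.r_[g,.15],o,.1);move_ptp([.45,.1,.35],down(np.pi+PSI)) 
pause(.3);print(read_time_s())
t,s=read_camera("top"),read_camera("side")
cv2.imwrite("pics/f_t.png",t[:,:,::-1])
crop("top",t,260,120,440,280,3,"pics/a.png");crop("side",s,260,130,400,290,3,"pics/b.png")
A,B=cv2.imread("pics/a.png"),cv2.imread("pics/b.png");h=480;cv2.imwrite("pics/f.png",cv2.resize(np.hstack([A,B]),None,fx=.83,fy=.83))
```

```text
0.030800000000000004 [ 0.40512492 -0.23556272  0.03139631] [-1.91  1.05  6.37] 27.0667
0.04008429419874639 0.0
31.1167
```

View pics/f.png

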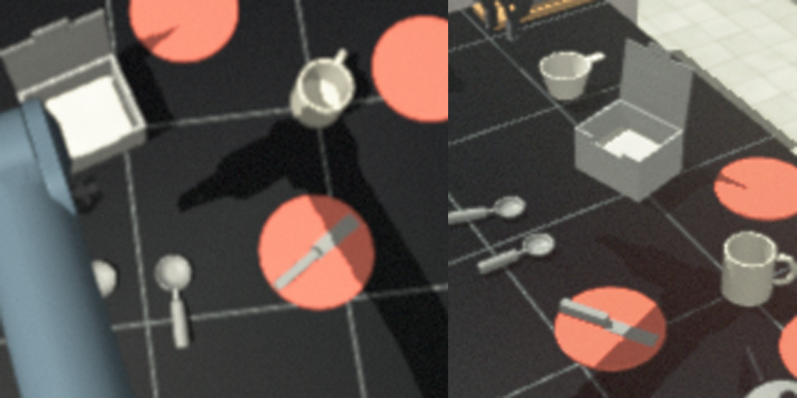

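The spreader lies flat across the middle of the nearest trivet, the lid stands open, and the other things in view have not moved.

```bash
python3 -c "
from bench import *
print(sign_off())"
```

```text
the job is handed in; nothing more can be done
None
```

The job is handed in at about 31 s: the final pictures show the lid standing open past upright and the spreader lying flat across the middle of the nearest coral trivet; the verdict itself was not shown to me.

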